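Draw out the sweets tray with the tray hook and load a pack

TASK

Lift the yellow-handled hook off its rest, drop its tip into the finger hole of the orange-tabbed tray and pull that tray all the way out to its stop with the hook. Then put the hook back on its rest, and after that set the small clear box of orange sweets gently down, upright, in the empty front bay of the pulled-out tray. Leave the purple-tabbed tray shut and do not disturb the other things on the table.

Things in the scene. Friction and masses are not known exactly. Their poses are not given: they have to be found in the camera images.
- hook_grip (a point): Centre of the loose hook's yellow handle bar (90 x, 16 y, 20 z mm): grasp here across y. An 8 mm steel rod goes on from its +x end and, 88 mm from this point, turns square down (-z), its end 49 mm below the handle's centre line. 0.12 kg. It starts in the rest, rod turned down, handle centre 80 mm above the table.
- hook_tip (a point): Lower end of the hook's turned-down rod (8 mm diameter), 88 mm ahead (+x) of and 49 mm below the handle's centre. Axes as hook_grip.
- rest_seat (a point): Handle centre when the hook is in its fixed rest, 80 mm above the table; x along the handle (as hook x), z up. Black foot 110 x 60 x 8 mm, two grey forked posts 12 mm thick at x = -39 and +39 mm carry the handle's underside at 70 mm height between cheeks up to 86 mm, 25 mm apart and wider above. 66 mm free between posts. Left or right of the table.
- orange_tray_hole (a point): Centre of the upright, round 24 mm finger hole, at the top of the tray's orange tab, 48 mm above the table; moves with the tray. Tab 42 (x) x 60 (y) x 5 mm, free below. The tray slides out to -x; z up. When shut, the front of its fixed cabinet (170 wide, 220 deep, 100 high, clear roof) is 21 mm in +x. A second cabinet stands beside it, left or right.
- orange_tray (a joint): How far the orange-tabbed tray is out, m: 0 shut, 0.13 fully out at its stop. It starts 0 to 0.012 out, slides with about 3 N of friction and stays where it is left.
- orange_tray_bay (a point): Centre of the floor of the tray's empty front bay, 30 mm above the table, 77.5 mm in +x of the hole, same axes; moves with the tray. Bay 105 (x) x 138 (y) mm, outer walls 18 mm high, a 12 mm rib at its back, orange sweets behind the rib. Under the cabinet's roof until the tray is out.
- purple_tray (a joint): How far the purple-tabbed tray of the other cabinet (same build, full of purple sweets) is out, m; it starts 0 to 0.012 out and must be left so.
- pack_center (a point): Centre of the loose, closed clear box of orange and gold sweets, 76 (x) x 52 (y) x 40 (z) mm, 0.14 to 0.28 kg, lying on the table on the other side from the rest; grasp it across y. The centre is 20 mm above its underside.
- jar_mark (a point): Loose jar of amber sweets, 64 mm diameter, 85 high; bystander. Point 10 mm above its underside.
- tape_mark (a point): Loose roll of buff tape lying flat, 84 mm diameter, 24 high; bystander. Point 10 mm above its underside.
- bowl_mark (a point): Loose steel bowl, 90 mm diameter, 45 high; bystander. Point 10 mm above its underside.
- carton_mark (a point): Loose flat cardboard carton, 110 x 80 x 30 mm; bystander. Point 10 mm above its underside.
- scraper_mark (a point): Loose scraper, 160 mm long, lying flat; bystander. Point near the middle of it.
Mind the look-alikes: they are no part of the job. What is shaped like the part that bears rest_seat but green is not meant.

How it is judged:
By the outcome, as a careful person would: the job done as asked, in the order asked, and still so for the second after the job is handed in, with the robot touching nothing.
It also fails if it takes over 72 s, if anything falls off the work surface, if the arm or the gripper's body presses on something with over 40 N, if the wrist force passes 120 N, or if a joint passes its speed limit or range.

ROBOT

A 6-joint arm with a two-finger parallel gripper is mounted at the origin on the work surface. World frame = base frame: x ahead of the robot, y to its left, z up, the work surface at z = 0. Lengths are in m, angles in rad, forces in N, time in s.
With the tool pointing down it reaches from about 0.275 to 1 m from the base axis. Payload 8.4 kg.
Tool frame: the origin (TCP) lies on the centre line of the jaws, within the pads' length; the fingertips stand 17 mm ahead of it and the grasp point (between the pads) lies 2 mm behind it (bot.tcp_to_tips is the z of the fingertips in the tool frame, in m); z points along the fingers, y is the line along which they close (so a half turn about z gives the same grasp; the last joint's range is limited). The gripper opens to 85 mm and grips with 20 to 120 N. Pads are 22 mm wide; open, the fingers measure 114 mm over their backs; the gripper's body (76 mm by 85 mm) begins 54 mm behind the grasp point. The pads swing forward as they close: fully open they stand 13 mm farther back than shut.
Start: joints at [-1.233, 0.353, 1.633, -0, 1.155, -0.002], TCP at [0.208, -0.589, 0.248] pointing down, gripper open.
Joint ranges: [-2.63, 2.63], [-0.92, 2.1], [0.06, 2.66], [-1.3, 4.44], [0, 2.69], [-3.02, 3.02]. Speed limits (rad/s): [2.22, 2.22, 2.79, 3.14, 3.14, 3.14].

INTERFACE

Orientations are given as a unit quaternion [x, y, z, w].
In Python, from workcell import bot, hand, kinematics, get_obs, vision, hand_in gives the robot as it stands. The module is installed in compiled form; this text tells all that it offers. Calls block until the motion is done:
- bot.reach(position, orientation): joint-space move of the TCP to a pose.
- bot.servo_line(position, ori=None, velocity=0.15): straight line of the TCP; ori=None keeps the orientation; velocity is the mean speed in m/s.
- bot.goto_joints(angles): joint-space move.
- hand.move_gripper(opening, strength=None): finger opening in m; strength is the grip in N (None keeps the last); returns when the fingers have stopped.
- bot.dwell(seconds).
- kinematics.solve_ik(position, orientation): joint angles nearest the present ones, or None.
- get_obs(): the state.
- vision.read_camera(name): name is "scene" or "top" or "wrist"; returns a dict with "frame" (384x512x3 uint8, red, green, blue), "intrinsics" (3x3 intrinsics, pixels), "view" (4x4, takes a point from world to camera coordinates). Camera axes: x right, y down, z forward; pixel columns grow to the right and rows downward; lengths in m; the calibration is good to about 2 mm. A picture is of the moment at which its call begins. There is no depth.
A pose or a line that the arm cannot do raises bot.IKError and nothing moves.
- hand_in(): hands the job in; it is judged then, once.
The state is a dict: "time_s": time; "joint_pos": joint angles; "joint_vel": joint speeds; "joint_efforts": joint torques, N m; "position": TCP position; "orientation": TCP orientation; "wrist_force": force on the tool from outside, world axes, zero at the start; "ft_torque": the same for the moment, N m; "gripper_width": finger opening in m; "grip_force": force on a finger pad.
Only numpy, scipy, OpenCV 4.12 (cv2) and the standard library are available. Lean on these libraries where they do the work, as an engineer would, in place of code of your own. Each camera call takes 0.05 s, during which the arm holds its last target. There are 200 camera calls.

## Working session

There is one attempt and no reset: what is moved stays moved. The work goes in short steps, each a Python script; the robot and the scene stay as the last script left them, time stands still between calls to the robot, and variables do not carry over. Pictures are saved under pics/ and viewed, at most 10 in all, crops included, and the job is handed in when it is done.

```bash
mkdir -p pics
cat > h.py <<'E'
import numpy as np, cv2
from workcell import bot, hand, kinematics, get_obs, vision, hand_in
def ray(c,u,v):
    V=np.array(c["view"]);K=np.array(c["intrinsics"]);R=V[:3,:3];o=-R.T@V[:3,3]
    return o,R.T@np.linalg.inv(K)@np.array([u,v,1.])
def at(c,u,v,z):
    o,d=ray(c,u,v);return o+d*(z-o[2])/d[2]
def proj(c,p):
    V=np.array(c["view"]);q=V[:3,:3]@np.array(p)+V[:3,3];q=np.array(c["intrinsics"])@q;return q[:2]/q[2]
E
python3 - <<'E'
from h import *
import pickle
ims={n:vision.read_camera(n) for n in("top","scene")}
pickle.dump(ims,open("c0.pkl","wb"))
for n,c in ims.items():
    print(n,np.array(c["view"]).round(3).tolist(),np.array(c["intrinsics"]).round(1).tolist())
    cv2.imwrite(f"pics/{n}0.png",cv2.resize(c["frame"][:,:,::-1],(800,600),interpolation=cv2.INTER_CUBIC))
print(get_obs())
E
```

```text
top [[0.011, -1.0, -0.025, -0.0], [-0.996, -0.009, -0.086, 0.524], [0.086, 0.025, -0.996, 1.241], [0.0, 0.0, 0.0, 1.0]] [[387.8, 0.0, 251.2], [0.0, 387.8, 194.4], [0.0, 0.0, 1.0]]
scene [[-0.717, 0.697, -0.012, 0.351], [0.47, 0.471, -0.746, -0.166], [-0.515, -0.54, -0.666, 1.329], [0.0, 0.0, 0.0, 1.0]] [[350.3, 0.0, 252.7], [0.0, 350.3, 190.0], [0.0, 0.0, 1.0]]
{'time_s': 0.1, 'joint_pos': array([-1.23339752e+00,  3.53571995e-01,  1.63402355e+00, -8.47012684e-06,
        1.15522744e+00, -2.38948511e-03]), 'joint_vel': array([-0.00092067, -0.00112808, -0.00333303,  0.00090724, -0.00028851,
        0.00052529]), 'joint_efforts': array([-2.30552923e-04, -6.06358409e+01, -3.42817748e+01, -6.54103656e-05,
        3.84049286e-03,  2.45672317e-05]), 'position': array([ 0.20817811, -0.58889273,  0.24765655]), 'orientation': array([ 9.85602194e-01,  1.69079677e-01, -1.06381648e-04, -6.05912164e-04]), 'wrist_force': array([0.16598286, 0.08032545, 0.65192441]), 'ft_torque': array([-0.00539072,  0.0067691 , -0.01074081]), 'grip_force': 0.0, 'gripper_width': 0.08526553894635995}
```

View pics/top0.png

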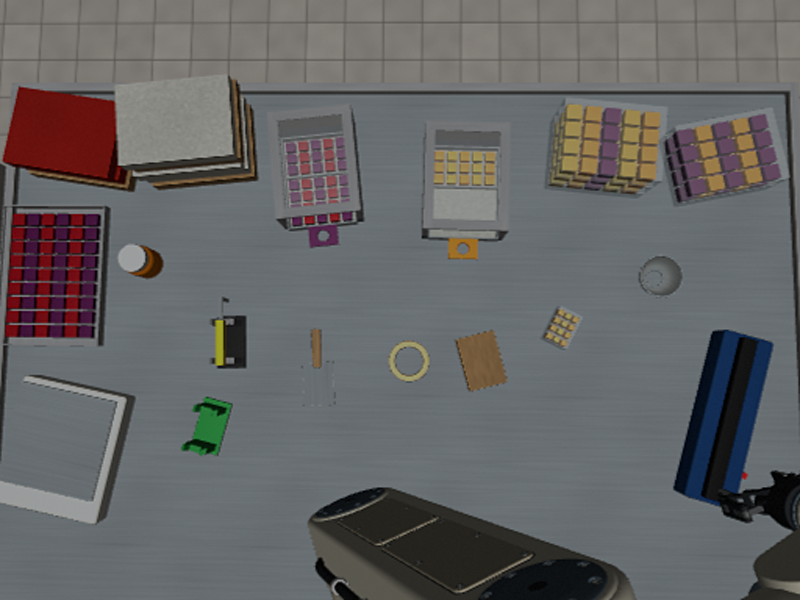

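View pics/scene0.png

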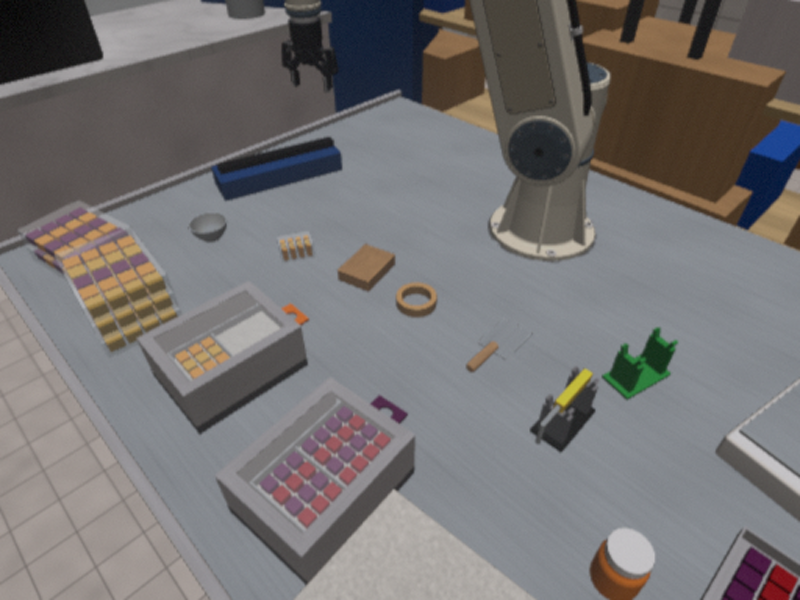

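The top view shows the hook in its rest at (221,342), the orange tab's hole at (463,249) and the pack at (563,327). The decoy rest is green, at (208,426). I'll enlarge these three to measure them.

Run:
```python
from h import *
import pickle
C=pickle.load(open("c0.pkl","rb"))
rows=[]
for n,cs in(("top",[(145,214),(296,156),(360,209)]),("scene",[(364,258),(188,201),(190,157)])):
    r=[]
    for u,v in cs:
        u0,v0=u-22,v-24
        a=cv2.resize(C[n]["frame"][v0:v0+48,u0:u0+44,::-1],None,fx=6,fy=6,interpolation=cv2.INTER_CUBIC)
        for k in range(0,48,10):
            cv2.putText(a,str(u0+k),(k*6,8),0,.3,(255,255,255),1);cv2.line(a,(k*6+3,9),(k*6+3,13),(0,255,0),1)
            cv2.putText(a,str(v0+k),(5,k*6+7),0,.3,(255,255,255),1);cv2.line(a,(0,k*6+3),(5,k*6+3),(0,255,0),1)
        r.append(a)
    rows.append(np.hstack(r))
cv2.imwrite("pics/m.png",np.vstack(rows))
c=C["top"];hsv=cv2.cvtColor(c["frame"],cv2.COLOR_RGB2HSV)
def blob(lo,hi,u,v,w):
    m=cv2.inRange(hsv,lo,hi);k=np.zeros_like(m);k[v-w:v+w,u-w:u+w]=m[v-w:v+w,u-w:u+w]
    r=cv2.minAreaRect(cv2.findNonZero(k));print(r,cv2.countNonZero(k));return r
blob((22,120,60),(35,255,255),141,218,25)
r=blob((8,120,60),(22,255,255),296,158,12)
```

```text
((140.0, 219.0), (28.0, 6.0), 90.0) 156
((296.0, 159.0), (12.0, 18.0), 90.0) 205
```

View pics/m.png

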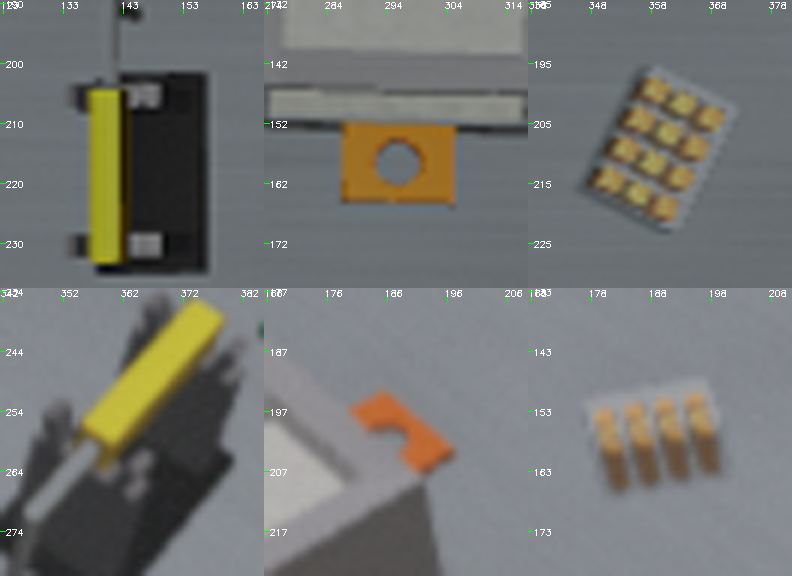

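The crops show three things:
- **Hook:** the handle's top face is centred near native (140.1,218.9), and the hook points along +x.
- **Tray hole:** it is at (295.9,158.8).
- **Pack:** its top corners are at about (358.8,195.6), (372.4,202.1) and (361.6,223.2).

I'll turn these into poses and check them with a model overlay in both views.

Run:
```python
from h import *
import pickle
C=pickle.load(open("c0.pkl","rb"));c=C["top"]
f=lambda u0,v0,x,y:(u0+x/6-.42,v0+y/6-.42)
hb=at(c,*f(123,190,105,263),.09);hf=at(c,*f(123,190,105,89),.09)
print("hook",hb,hf,(hb+hf)/2,np.linalg.norm(hf-hb))
hy=np.arctan2(*(hf-hb)[1::-1]);hc=(hb+hf)/2
hole=at(c,*f(274,132,134,163),.048)
tl,tr,br,bl=[at(c,*f(274,132,*p),.048) for p in((77,123),(191,126),(191,202),(77,202))]
print("hole",hole,(tl+tr+br+bl)/4,(tl-bl),(tr-br),bl-br)
t,r,b,l=[at(c,*f(338,185,*p),.04) for p in((127,66),(209,105),(144,232),(54,186))]
pd=(r-b)/np.linalg.norm(r-b);py=np.arctan2(pd[1],pd[0]);perp=np.array([-pd[1],pd[0],0])
pc=(r+b)/2+.026*perp
print("pack",pc,np.degrees(py),np.linalg.norm(r-b),np.linalg.norm(t-r),(t+r+b+l)/4)
a=at(c,*f(274,132,4,88),.1);b2=at(c,*f(274,132,256,96),.1)
ty=np.arctan2((a-b2)[1],(a-b2)[0])-np.pi/2
print("tray yaw",np.degrees(ty),"hook yaw",np.degrees(hy),a,b2)
def box(cam,im,p,yaw,lo,hi,u0,v0,col,s=5):
    R=np.array([[np.cos(yaw),-np.sin(yaw)],[np.sin(yaw),np.cos(yaw)]])
    P=[]
    for z in(lo[2],hi[2]):
        P.append([proj(cam,[*(p[:2]+R@np.array(q)),z]) for q in((lo[0],lo[1]),(hi[0],lo[1]),(hi[0],hi[1]),(lo[0],hi[1]))])
    P=((np.array(P)-[u0,v0]+.5)*s*16).astype(int)
    for q in P: cv2.polylines(im,[q.reshape(-1,1,2)],True,col,1,cv2.LINE_AA,4)
S=[]
cab=lambda cam,im,u,v:(box(cam,im,hole,ty,(-.021,-.03,.043),(.021,.03,.048),u,v,(255,0,0)),box(cam,im,hole,ty,(.015,-.085,0),(.235,.085,.1),u,v,(0,0,255)))
pk=lambda cam,im,u,v:box(cam,im,pc,py,(-.038,-.026,0),(.038,.026,.04),u,v,(0,0,255))
hk=lambda cam,im,u,v:(box(cam,im,hc,hy,(-.045,-.008,.07),(.045,.008,.09),u,v,(0,0,255)),box(cam,im,hc,hy,(-.055,-.03,0),(.055,.03,.008),u,v,(0,255,0)),box(cam,im,hc,hy,(.084,-.004,.031),(.092,.004,.084),u,v,(255,0,0)))
def crop(n,u0,v0,w,h,fn):
    im=cv2.resize(C[n]["frame"][v0:v0+h,u0:u0+w,::-1],None,fx=5,fy=5,interpolation=cv2.INTER_CUBIC);fn(C[n],im,u0,v0);return im
A=np.hstack([crop("top",258,66,76,110,cab),crop("top",335,188,44,110,pk)])
B=np.hstack([crop("scene",80,172,0+76,60,cab),crop("scene",168,130,40,60,pk)])
top=np.hstack([crop("top",118,180,40,60,hk),crop("scene",335,232,50,60,hk),crop("scene",168,130,40,60,pk),crop("top",342,188,30,60,pk)])
bot_=np.hstack([crop("top",262,120,80,60,cab),crop("scene",130,172,80,60,cab)])
cv2.imwrite("pics/ov.png",np.vstack([top,bot_]))
```

```text
hook [0.39419749 0.34425229 0.09      ] [0.48355941 0.34747322 0.09      ] [0.43887845 0.34586276 0.09      ] 0.08941995475969741
hole [ 0.63754161 -0.13759776  0.048     ] [ 0.63743675 -0.13757861  0.048     ] [0.04275849 0.00014848 0.        ] [ 4.10814435e-02 -2.92053991e-05  0.00000000e+00] [-0.00044111  0.06070398  0.        ]
pack [ 0.47933618 -0.3406995   0.04      ] -27.464106597003024 0.07614852700496037 0.04753203069084332 [ 0.47838171 -0.34127291  0.04      ]
tray yaw -1.5011557526836294 hook yaw 2.06425683930701 [ 0.66674174 -0.06619581  0.1       ] [ 0.66335924 -0.19526887  0.1       ]
```

View pics/ov.png

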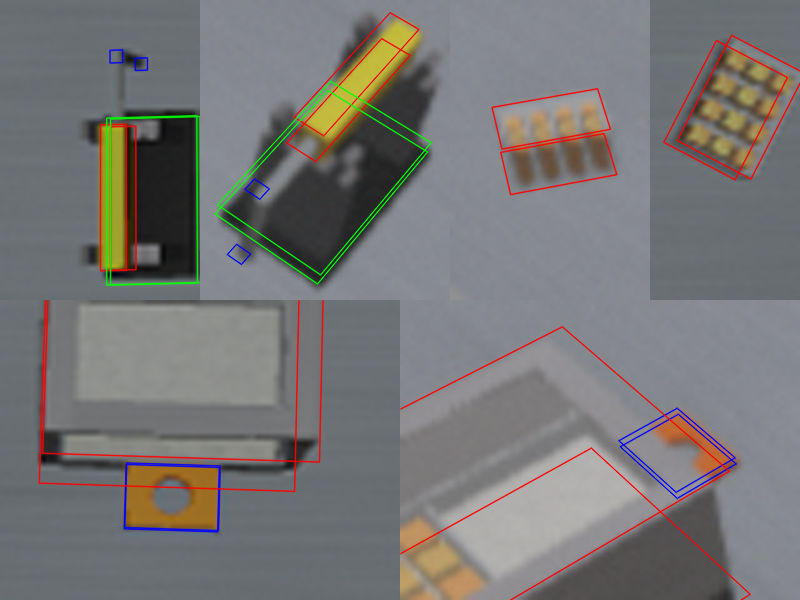

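The overlays fit to about 3 mm, and the tray looks about 8 mm out already. Next I grasp the hook and bring its tip over the hole.

```bash
cat >> h.py <<'E'
HOOK=np.array([.4389,.3459]);HY=np.radians(2.06);HOLE=np.array([.6375,-.1376]);TY=np.radians(-1.)
PACK=np.array([.4793,-.3407]);PY=np.radians(-27.46)
def quat(yaw): return [np.cos(yaw/2),np.sin(yaw/2),0,0]
def best(p,yaw):
    o=[(abs(j[5]),y) for y in(yaw,yaw+np.pi,yaw-np.pi) if (j:=kinematics.solve_ik(p,quat(y))) is not None]
    return min(o)[1]
def stat(s=""):
    o=get_obs();print(s,round(o["time_s"],1),o["position"].round(4),o["wrist_force"].round(1),"w",round(o["gripper_width"],4),"g",round(o["grip_force"],1),"j6",o["joint_pos"][5].round(2))
    return o
E
python3 - <<'E'
from h import *
y=best([*HOOK,.2],HY);print(y)
bot.reach([*HOOK,.2],quat(y));hand.move_gripper(.05,100)
bot.servo_line([*HOOK,.08],velocity=.15);stat("down")
hand.move_gripper(0,100);o=stat("grip")
bot.servo_line([*HOOK,.19],velocity=.12);stat("lift")
# tool to tray yaw, above hole
d=np.array([np.cos(TY),np.sin(TY)]);g=HOLE-.088*d
bot.servo_line([*g,.19],quat(y+TY-HY),velocity=.25);bot.servo_line([*g,.108]);stat("above")
S=[]
for n,(u,v) in(("top",(296,165)),("scene",(196,205))):
    c=vision.read_camera(n);print(proj(c,[*HOLE,.059]))
    S.append(cv2.resize(c["frame"][v-40:v+40,u-40:u+40,::-1],None,fx=5,fy=5,interpolation=cv2.INTER_CUBIC))
cv2.imwrite("pics/a1.png",np.hstack(S))
E
```

```text
3.1775464361808763
down 4.9 [0.4394 0.3463 0.0807] [0.3 0.4 0.1] w 0.0501 g 0.0 j6 -0.94
grip 5.3 [0.4394 0.3463 0.0811] [-1.5 -0.8  6.9] w 0.0144 g 97.7 j6 -0.94
lift 6.3 [0.4384 0.3456 0.1892] [ 0.  -1.1 -2.1] w 0.014 g 97.5 j6 -0.94
above 9.2 [ 0.55   -0.136   0.1085] [ 0.2 -0.1 -1.8] w 0.0142 g 97.5 j6 -1.8
[296.22634564 158.14600765]
[184.23479606 198.54093369]
```

View pics/a1.png

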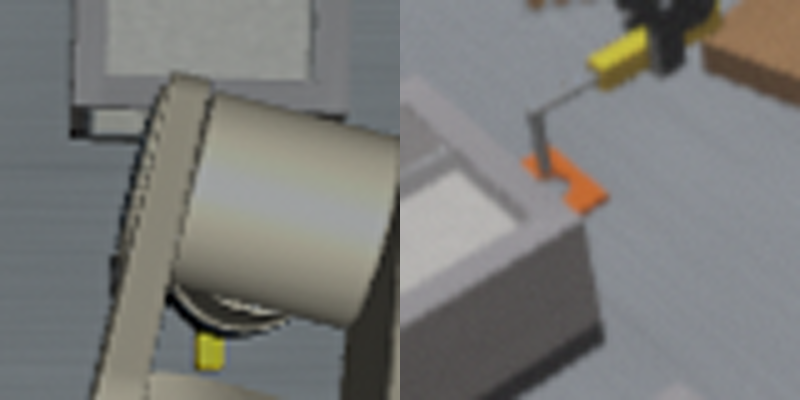

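The scene view shows the tip at about (547,178), over the tab beside its hole, a few mm from where I predicted it. The top view is blocked by the arm, so I'll check in the wrist camera.

Run:
```python
from h import *
S=[]
c=vision.read_camera("wrist");t=get_obs()["position"]
g=HOLE-.088*np.array([np.cos(TY),np.sin(TY)])
print("tip",proj(c,[*HOLE,.059]),"hole",proj(c,[*HOLE,.048]))
a=cv2.resize(c["frame"][:,:,::-1],(512,384));S.append(a)
c2=vision.read_camera("scene")
b=cv2.resize(c2["frame"][170:234,160:208,::-1],None,fx=6,fy=6,interpolation=cv2.INTER_CUBIC)
for z,col in((.059,(255,0,0)),(.048,(0,0,255))):
    p=(proj(c2,[*HOLE,z])-[160,170]+.5)*6;cv2.circle(b,tuple(int(x) for x in p),3,col,1)
cv2.imwrite("pics/w1.png",np.hstack([a,b]))
```

```text
tip [261.14455462 335.28094109] hole [261.12325965 324.14461503]
```

View pics/w1.png

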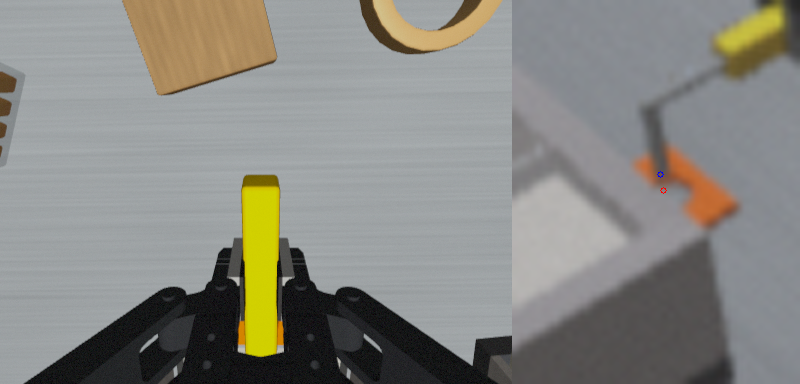

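The wrist view shows the orange tab centred on the handle (columns 238–283 against 261). In the scene view the tip and the hole are off by the same amount, so that is camera bias. I'll lower it, watching the force.

Run:
```python
from h import *
g=HOLE-.088*np.array([np.cos(TY),np.sin(TY)])
for z in(.10,.095,.09,.082):
    bot.servo_line([*g,z],velocity=.06);o=stat()
    if o["wrist_force"][2]>3: bot.servo_line([*g,.108]);stat("blocked");break
c2=vision.read_camera("scene")
cv2.imwrite("pics/s2.png",cv2.resize(c2["frame"][160:234,150:228,::-1],None,fx=6,fy=6,interpolation=cv2.INTER_CUBIC))
```

```text
9.6 [ 0.5491 -0.136   0.0996] [ 0.4  0.3 -1. ] w 0.0142 g 97.5 j6 -1.8
 9.9 [ 0.5492 -0.136   0.0946] [ 0.1  0.6 -1.2] w 0.0138 g 97.5 j6 -1.8
 10.1 [ 0.5492 -0.136   0.0896] [ 0.3  0.2 -1.3] w 0.0143 g 97.5 j6 -1.8
 10.4 [ 0.5491 -0.136   0.0815] [ 0.2  0.2 -0.8] w 0.0141 g 97.5 j6 -1.8
```

View pics/s2.png

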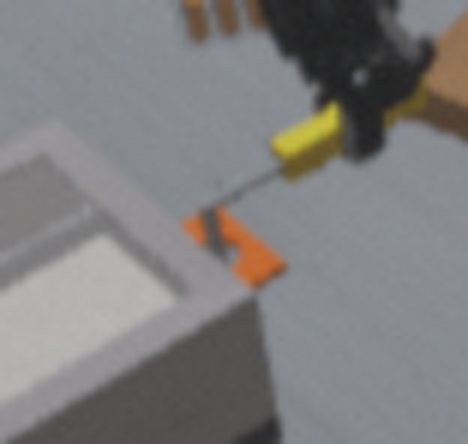

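The rod is in the hole, at about (215,240), with no contact force. Now I pull to the stop.

Run:
```python
from h import *
d=np.array([np.cos(TY),np.sin(TY)]);g=HOLE-.088*d
s=.0
for s in [.02,.04,.06,.08,.1,.11]+list(np.arange(.114,.15,.003)):
    bot.servo_line([*(g-s*d),.082],velocity=.07);bot.dwell(.05)
    o=get_obs();f=o["wrist_force"];print(round(s,3),f.round(1),o["position"].round(4))
    if f[0]>9: break
    if s>.05 and f[0]<1: print("no pull");break
c2=vision.read_camera("scene")
cv2.imwrite("pics/s3.png",cv2.resize(c2["frame"][120:240,130:290,::-1],None,fx=5,fy=5,interpolation=cv2.INTER_CUBIC))
stat()
```

```text
0.02 [ 0.2 -0.6 -1.7] [ 0.5291 -0.1357  0.0821]
0.04 [-0.   0.2 -0.5] [ 0.5092 -0.1354  0.082 ]
0.06 [-0.2 -0.7 -0.1] [ 0.4892 -0.135   0.082 ]
no pull
 12.0 [ 0.4894 -0.135   0.082 ] [ 0.8 -0.4 -0.9] w 0.0143 g 98.6 j6 -1.83
```

View pics/s3.png

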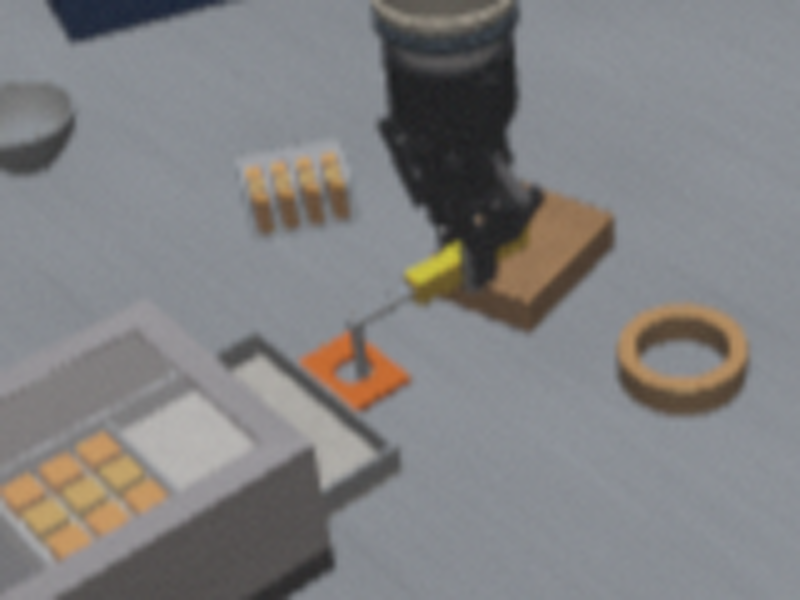

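The tray is coming out; the force simply relaxes once the arm stops. I continue until the force stays high at the stop.

Run:
```python
from h import *
d=np.array([np.cos(TY),np.sin(TY)]);g=HOLE-.088*d
for s in [.08,.1,.11]+list(np.arange(.114,.15,.003)):
    bot.servo_line([*(g-s*d),.082],velocity=.07)
    o=get_obs();f=o["wrist_force"];print(round(s,3),f.round(1),o["position"].round(4))
    if np.hypot(f[0],f[1])>9: break
bot.dwell(.1);stat()
c2=vision.read_camera("scene")
cv2.imwrite("pics/s4.png",cv2.resize(c2["frame"][120:240,130:290,::-1],None,fx=5,fy=5,interpolation=cv2.INTER_CUBIC))
```

```text
0.08 [-0.2 -0.8 -1.1] [ 0.4689 -0.1346  0.082 ]
0.1 [-0.3  0.1 -1.5] [ 0.4489 -0.1342  0.082 ]
0.11 [-0.3  0.6 -1.2] [ 0.439  -0.1341  0.082 ]
0.114 [ 0.5 -1.1 -1.3] [ 0.4353 -0.1341  0.082 ]
0.117 [ 0.7 -1.3 -0.7] [ 0.4324 -0.1341  0.082 ]
0.12 [ 1.  -0.6 -0.1] [ 0.4293 -0.134   0.082 ]
0.123 [ 1.  -0.5 -1.2] [ 0.4262 -0.1339  0.082 ]
0.126 [ 0.7  0.1 -1.3] [ 0.4231 -0.1338  0.082 ]
0.129 [-0.7  0.  -0.9] [ 0.4201 -0.1337  0.0819]
0.132 [ 7.4  1.  -5.4] [ 0.4188 -0.134   0.0822]
0.135 [ 16.    1.7 -11.2] [ 0.4185 -0.1344  0.0827]
 15.2 [ 0.4185 -0.1344  0.0827] [ 14.8   1.6 -10.8] w 0.0145 g 98.6 j6 -1.87
```

View pics/s4.png

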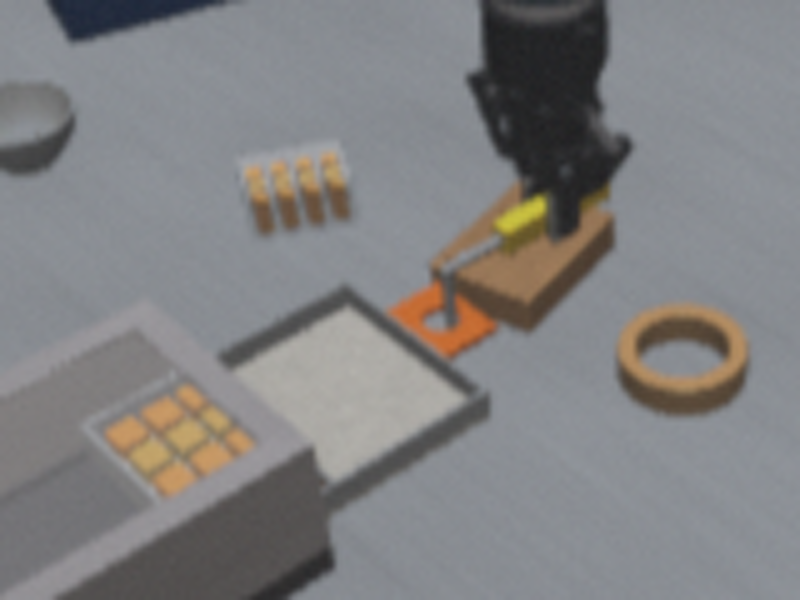

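The tray is at its stop: about 16 N held and the front bay fully exposed. I back off slightly, lift the hook out and return it to the rest.

Run:
```python
from h import *
d=np.array([np.cos(TY),np.sin(TY)]);g=HOLE-.088*d
bot.servo_line([*(g-.125*d),.082],velocity=.07);stat("back")
bot.servo_line([*(g-.125*d),.19],velocity=.12);stat("up")
y=3.1775464361808763
bot.servo_line([*HOOK,.19],quat(y),velocity=.22)
bot.servo_line([*HOOK,.09],velocity=.12);stat("pre")
for z in(.086,.083,.081,.080):
    bot.servo_line([*HOOK,z],velocity=.05);o=stat()
    if o["wrist_force"][2]>8: break
hand.move_gripper(.05,60);bot.dwell(.2);stat("open")
bot.servo_line([*HOOK,.2],velocity=.15);stat("clear")
c2=vision.read_camera("scene");w=vision.read_camera("wrist")["frame"]
cv2.imwrite("pics/s5.png",np.hstack([cv2.resize(c2["frame"][225:289,330:394,::-1],(384,384),interpolation=cv2.INTER_CUBIC),cv2.resize(w[:,64:448,::-1],(384,384))]))
```

```text
back 15.6 [ 0.424  -0.1337  0.0818] [-0.2 -0.6 -1.6] w 0.0142 g 100.1 j6 -1.86
up 16.6 [ 0.424  -0.1337  0.1894] [-0.2 -0.2 -1.5] w 0.0143 g 100.1 j6 -1.86
pre 19.9 [0.4394 0.3462 0.0906] [-0.2  0.6 -0.8] w 0.0145 g 100.1 j6 -0.94
 20.2 [0.439  0.346  0.0863] [-0.4  0.3 -0.8] w 0.0143 g 100.1 j6 -0.94
 20.4 [0.4388 0.3458 0.0829] [ 1.  -0.1 -0.3] w 0.0143 g 100.1 j6 -0.94
 20.7 [0.4391 0.3461 0.0812] [ 0.4 -0.3  0.8] w 0.0141 g 100.6 j6 -0.94
 20.9 [0.4391 0.3461 0.0811] [-2.9 -2.6 13.8] w 0.0143 g 102.5 j6 -0.94
open 21.6 [0.4389 0.3459 0.0799] [ 0.3 -0.7  0.5] w 0.0504 g 0.0 j6 -0.94
clear 22.5 [0.4384 0.3455 0.1992] [-0.1  0.1  0. ] w 0.0499 g 0.0 j6 -0.94
```

View pics/s5.png

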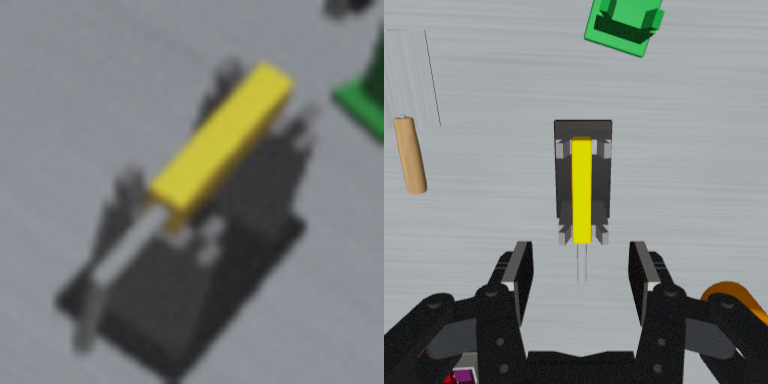

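The hook lies properly in both forks of the rest. I now re-measure the tab by colour in the top view and fetch the pack.

```bash
cat >> h.py <<'E'
def tab(u=None,v=None):
    c=vision.read_camera("top");hsv=cv2.cvtColor(c["frame"],cv2.COLOR_RGB2HSV)
    u,v=[int(round(x)) for x in proj(c,[.512,-.135,.048])];w=13
    m=cv2.inRange(hsv,(8,120,60),(20,255,255));k=np.zeros_like(m);k[v-w:v+w,u-w:u+w]=m[v-w:v+w,u-w:u+w]
    r=cv2.minAreaRect(cv2.findNonZero(k));print(r,cv2.countNonZero(k));return at(c,*r[0],.048)
E
python3 - <<'E'
from h import *
print("hole",tab())
y=best([*PACK,.18],PY);print(y-PY)
bot.reach([*PACK,.18],quat(y));hand.move_gripper(.085,40)
print("hole",tab())
bot.servo_line([*PACK,.025],velocity=.13);stat("down")
hand.move_gripper(0.03,40);stat("grip")
E
```

```text
((295.0, 197.0), (12.0, 18.0), 90.0) 204
hole [ 0.51441783 -0.13486988  0.048     ]
0.0
((295.0, 197.0), (12.0, 18.0), 90.0) 204
hole [ 0.51441783 -0.13486988  0.048     ]
down 26.9 [ 0.4798 -0.3411  0.0258] [-0.3  0.5  0.3] w 0.0844 g 0.0 j6 1.43
grip 27.4 [ 0.4797 -0.3411  0.0258] [-1.   0.   5.9] w 0.0515 g 42.7 j6 1.43
```

Run:
```python
from h import *
TY=np.radians(-1.2);B=np.array([.5146,-.135])+.0775*np.array([np.cos(TY),np.sin(TY)])
bot.servo_line([*PACK,.16],velocity=.12);stat("lift")
bot.servo_line([*B,.16],quat(TY),velocity=.15);stat("over")
bot.servo_line([*B,.065],velocity=.1);f0=stat("pre")["wrist_force"][2]
for z in np.arange(.0615,.0515,-.0015):
    bot.servo_line([*B,z],velocity=.03);o=stat()
    if o["wrist_force"][2]-f0>1.2: break
hand.move_gripper(.068,40);stat("open")
bot.servo_line([*B,.18],velocity=.12);o=stat("clear")
bot.reach([.45,-.36,.25],quat(PY));bot.dwell(.3);stat("away");print("hole",tab())
import pickle;pickle.dump({n:vision.read_camera(n) for n in("top","scene")},open("c1.pkl","wb"))
C=pickle.load(open("c1.pkl","rb"));c=C["top"];f=c["frame"]
u,v=proj(c,[*B,.07]).astype(int);hsv=cv2.cvtColor(f,cv2.COLOR_RGB2HSV)
m=cv2.inRange(hsv,(8,70,60),(30,255,255));k=np.zeros_like(m);k[v-14:v+14,u-20:u+20]=m[v-14:v+14,u-20:u+20]
r=cv2.minAreaRect(cv2.findNonZero(k));print((u,v),r,at(c,*r[0],.065),B)
```

```text
lift 28.6 [ 0.4788 -0.3404  0.1592] [ 0.2 -0.3 -1.5] w 0.0514 g 42.0 j6 1.43
over 30.3 [ 0.5918 -0.1373  0.16  ] [-0.3  0.4 -2.5] w 0.0515 g 42.0 j6 1.36
pre 31.4 [ 0.5926 -0.1368  0.0656] [-0.9  0.4 -2.2] w 0.0512 g 42.0 j6 1.36
 31.7 [ 0.5921 -0.1366  0.0617] [ 0.2  0.3 -1.8] w 0.0515 g 42.0 j6 1.36
 32.0 [ 0.592  -0.1366  0.06  ] [ 0.3  0.6 -2.7] w 0.0516 g 42.0 j6 1.36
 32.2 [ 0.592  -0.1366  0.0584] [-0.2  0.1 -2.2] w 0.0517 g 42.0 j6 1.36
 32.5 [ 0.5919 -0.1366  0.0569] [-0.5 -0.4 -2.9] w 0.0516 g 42.0 j6 1.36
 32.7 [ 0.5925 -0.1367  0.0558] [-0.5  0.6  0.5] w 0.0516 g 42.3 j6 1.36
open 33.0 [ 0.5921 -0.1366  0.0555] [-1.   0.1 -0.2] w 0.0681 g 0.0 j6 1.36
clear 34.2 [ 0.5916 -0.1365  0.1792] [-0.1  0.6  0.6] w 0.0678 g 0.0 j6 1.36
away 35.6 [ 0.4505 -0.3593  0.2497] [ 0.1 -0.  -0.4] w 0.0681 g 0.0 j6 1.37
((295.0, 197.0), (12.0, 18.0), 90.0) 202
hole [ 0.51441783 -0.13486988  0.048     ]
(np.int64(296), np.int64(171)) ((296.0, 172.5), (21.0, 14.0), 90.0) [ 0.5905976  -0.13640436  0.065     ] [ 0.592083   -0.13662304]
```

The pack sits upright and centred, and the tab is still at the stop position. One numeric check that nothing else moved, then I hand in.

Run:
```python
from h import *
import pickle
a,b=[pickle.load(open(f"c{i}.pkl","rb"))["top"]["frame"] for i in(0,1)]
d=cv2.medianBlur(cv2.absdiff(a,b).max(2),3)
R={"purple":(170,60,60,102),"jar":(72,150,35,32),"hook":(130,185,35,60),"tape":(245,213,32,35),"carton":(288,207,38,46),"bowl":(405,160,34,34),"scraper":(190,205,28,58)}
print({k:int((d[y:y+h,x:x+w]>40).sum()) for k,(x,y,w,h) in R.items()})
```

```text
{'purple': 0, 'jar': 0, 'hook': 1, 'tape': 0, 'carton': 0, 'bowl': 398, 'scraper': 0}
```

The bowl region probably differs because the arm is in front of it. I'll move the arm aside, check again, and hand in if it matches.

Run:
```python
from h import *
import pickle
bot.goto_joints([-1.233,.353,1.633,0,1.155,-.002]);bot.dwell(.2)
a=pickle.load(open("c0.pkl","rb"))["top"]["frame"];b=vision.read_camera("top")["frame"]
d=cv2.medianBlur(cv2.absdiff(a,b).max(2),3)
n=int((d[160:194,405:439]>40).sum());print(n);stat()
if n<20: print(hand_in())
```

```text
0
 37.2 [ 0.2095 -0.5891  0.2485] [-0.2 -0.1  0.5] w 0.0678 g 0.0 j6 -0.0
the job is handed in; nothing more can be done
None
```

The job is handed in at about 37 s: the orange tray is out at its stop, the hook is back on its rest, the sweets box is upright in the front bay, and the purple tray and the other things on the table have not moved in the top-camera images.

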